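# Travel check of a spring-backed mirror mount

## Robot

A 7-joint arm with a two-finger parallel gripper is mounted at the origin on the work surface. World frame = base frame: x ahead of the robot, y to its left, z up, the work surface at z = 0. Lengths are in mm, angles in rad, forces in N, time in s.
With the tool pointing down it reaches from about 400 to 875 mm from the base axis. Payload 4.4 kg.
Tool frame: the origin (TCP) lies between the finger pads; the fingertips stand 22 mm ahead of it and the grasp point (between the pads) lies 3 mm ahead of it; z points along the fingers, y is the line along which they close (so a half turn about z gives the same grasp; the last joint's range is limited). The gripper opens to 85 mm and grips with 20 to 120 N. Pads are 22 mm wide; open, the fingers measure 114 mm over their backs; the gripper's body (76 mm by 85 mm) begins 54 mm behind the grasp point. The pads swing forward as they close: fully open they stand 13 mm farther back than shut.
Start: joints at [-1.306, 0.628, 0.038, 1.517, -0.027, 0.996, -0.02], TCP at [211.097, 614.781, 253.313] pointing down, gripper open.
Joint ranges: [-3.06, 3.06], [-0.37, 2.12], [-1.25, 1.32], [0.18, 2.47], [-1.1, 4.24], [0.23, 1.98], [-2.94, 2.94]. Speed limits (rad/s): [2.57, 2.57, 3.14, 3.14, 3.14, 3.14, 3.14].

## Interface

Orientations are given as [roll, pitch, yaw] about the fixed x, y, z axes, in that order (R = Rz(yaw) Ry(pitch) Rx(roll)).
In Python, from cell import ctrl gives the robot as it stands.
- The arm moves only by the tool step_arm, never from a script. Its argument "plan" is a list of rows, each an object of numbers: "dx", "dy", "dz": the shift along the tool's x, y, z scaled (see below); "ax", "ay", "az": the turn, a rotation vector about the tool's x, y, z scaled (see below); "gripper": the opening, from 0 (shut) to 1 (fully open). A call has 1 to 20 rows; each row shifts and turns the commanded pose from where the row before left it, along the tool's axes as they then stand; what a row does not reach is not made up. The controller multiplies each number of a shift by 0.3 m and each number of a turn by 90 degrees. A row lasts 1/8 s, in which the tool goes at most 62.5 mm and 10.7 degrees, less where a joint would pass 70% of its speed; a pose out of reach is approached as far as the arm can. A call with a number of a shift or a turn outside -1 to 1 is refused whole. A call with a gripper value outside its range is refused whole. The fingers move at their own pace and stop on an object; the grip force is fixed at half the most. Time passes only in rows, so rows that do not move let the fingers close. It gives the time, the measured TCP pose, the force, the opening and the grip force at its end, in the units of the state.
- ctrl.read_state(): the state, without advancing time (a new reading comes with each control period).
- ctrl.get_image(name): name is "scene" or "side" or "wrist"; returns a dict with "color" (400x640x3 uint8, red, green, blue), "range_z" (400x640 float32, mm along the optical axis (not along the pixel's ray), 0 where there is no reading), "fx", "fy", "cx", "cy" (pixels), "T" (4x4, takes a point from camera to world coordinates); the wrist camera has in their place "T_tool_cam" (4x4, takes a point from camera to tool coordinates, whose origin is the TCP and whose axes are the flange's). Camera axes: x right, y down, z forward; pixel columns grow to the right and rows downward; lengths in mm; the calibration is good to about 2 mm. The wrist camera is an equidistant fisheye: a pixel r from the principal point sees the ray r / f radians off the axis. A picture is of the moment at which its call begins: read the wrist's pose just before it.
- ctrl.finish_job(): hands the job in; it is judged then, once.
The state is a dict: "clock": time; "qpos": joint angles; "qd": joint speeds; "tau": joint torques, N m; "eef_pos": TCP position; "tool_rot": TCP orientation; "force": force on the tool from outside, world axes, zero at the start; "torque": the same for the moment, N m; "width": finger opening in mm; "gripper_force": force on a finger pad.
Only numpy, scipy, OpenCV 4.12 (cv2) and the standard library are available. Lean on these libraries where they do the work, as an engineer would, in place of code of your own. Each camera call takes 0.05 s, during which the arm holds its last target. There are 200 camera calls.

## Task

Check the travel of the spring-backed mirror mount: with a fingertip or the outside of the fingers, press the rubber pad on the free corner of its plate until the pointer stands opposite the tip of the rider clamped on the scale, without pushing it past the rider. Keep it there for about a second, then let the plate spring all the way back and move clear. Do not touch the mirror, and leave the jar, flask and beaker standing where they are.

Things in the scene. Friction and masses are not known exactly. Their poses are not given: they have to be found in the camera images.
- mount: Grey base 120 x 240 x 12 mm fixed to the bench; origin: centre of its underside. x: the pressing direction, away from the robot within 0.55 rad; y: from hinge pin (x -20, y -75 mm, upright) to scale bar (along x, y 84 to 106, top 86 mm up); z up. A rest-stop pin (x -29, y 30, 47 mm high) stands before the plate, below the pad. All of the mount is at most 114 mm high.
- tilt_plate (a joint): Swing of the upright plate (8 mm thick, 104 wide, 40 to 112 mm above the bench) about the hinge pin, rad. 0: at rest, plate along the mount's y axis. It grows, clockwise from above, as the pad is pressed towards the mount's +x, to 0.5 at most. A torsion spring returns it to 0: about 1.5 N at the pad to start it, 15 N more per rad (6 N at 0.3).
- pad_face (a point): Centre of the front face of the black rubber pad, a disc 22 mm in diameter, 12 mm proud of the plate's front, on the upper corner away from the hinge, 95 mm above the bench, 99 mm from the hinge axis along the plate. Its x axis points into the pad (pressing direction) and turns with the plate; z is up.
- pointer_tip (a point): Middle of the tip of the black pointer (bar 8 mm wide, narrowed to 4 mm over its last 12 mm) that sticks out of the plate's free edge towards the scale, 150 mm from the hinge axis and 98 mm above the bench; it moves 1.5 times as far as the pad.
- rider_tip (a point): The mark: wedge tip of the brass rider (12 x 36 x 16 mm) clamped on the scale, 98 mm above the bench; axes as the mount's. The pointer is at the mark when both tips have the same place along the mount's x axis (along the scale); a gap of 3 to 12 mm across the scale is normal. At rest the pointer is 20 to 44 mm short of it.
- mirror_face (a point): Round mirror in a dark ring, 54 mm in diameter and 4 mm proud of the plate's front; this point is the centre of its face, 75 mm above the bench, 54 mm from the pad's centre towards the hinge. Not to be touched.
- flask: Loose stoppered glass volumetric flask, 58 mm wide, 131 mm high; origin at the centre of its underside. Bystander.
- jar: Loose small lidded jar, 44 mm wide, 60 mm high; origin at the centre of its underside. Bystander.
- beaker: Loose small glass beaker, 54 mm wide, 65 mm high; origin at the centre of its underside. Bystander.

How it is judged:
By the outcome, as a careful person would: the job done as asked, in the order asked, and still so for the second after the job is handed in, with the robot touching nothing.
It also fails if it takes over 48 s, if anything falls off the work surface, if the arm or the gripper's body presses on something with over 40 N, if the wrist force passes 120 N, or if a joint passes its speed limit or range.

## Working session

There is one attempt and no reset: what is moved stays moved. The work goes in short steps, Python scripts to look and compute and a tool call to move; the robot and the scene stay as the last step left them, time stands still between calls to the robot, and variables do not carry over. Pictures are saved under pics/ and viewed, at most 10 in all, crops included, and the job is handed in when it is done.

Besides the shell and the picture viewer there is one more tool, called by a JSON object that holds its "method" and its "body". step_arm: Moves the arm, as the interface text tells. Shifts and turns lie within -1 to 1; 1 stands for 0.3 m of shift or 90 degrees of turn. Its arguments: {"type":"object","properties":{"plan":{"type":"array"}},"required":["plan"]}

```bash
mkdir -p pics
python3 - <<'E'
from cell import ctrl
import cv2,numpy as np
s=ctrl.read_state();print(s)
for n in("scene","side"):
    d=ctrl.get_image(n);cv2.imwrite(f"pics/{n}0.png",d["color"][...,::-1]);np.savez(f"{n}0.npz",**d)
    print(n,d["fx"],d["cx"],d["cy"],d["T"].round(2).tolist())
E
```

```text
{'clock': 0.0, 'qpos': array([-1.30575814,  0.62934919,  0.03839092,  1.5183801 , -0.02698563,
        0.99630915, -0.02000197]), 'qd': array([-0.0003695 , -0.00047485, -0.0010983 ,  0.00089186,  0.00021287,
       -0.00110666,  0.00079295]), 'tau': array([-1.00343288e-03, -5.63407016e+01,  1.22609541e+00, -1.93450946e+01,
        1.10491653e-02,  1.05645246e-02, -1.02550979e-05]), 'eef_pos': array([210.8988043 , 614.20627737, 252.38227666]), 'tool_rot': array([-3.13966332e+00,  8.06553146e-06,  2.81080133e+00]), 'force': array([-0.09744876,  0.39374809,  0.24019424]), 'torque': array([0.01828904, 0.01102131, 0.01770491]), 'gripper_force': 0.0, 'width': 85.30259270660294}
scene 457.1736126689681 321.3769951173785 193.7824793741522 [[0.88, 0.24, -0.41, 1027.61], [0.47, -0.43, 0.77, -653.58], [0.01, -0.87, -0.5, 558.25], [0.0, 0.0, 0.0, 1.0]]
side 432.16408787012284 313.9141210442749 199.74844304960342 [[-0.99, -0.1, 0.07, 557.26], [-0.12, 0.68, -0.72, 791.46], [0.02, -0.73, -0.69, 838.61], [0.0, 0.0, 0.0, 1.0]]
```

```bash
python3 -c "
import cv2,numpy as np
" ; ls pics
```

```text
scene0.png
side0.png
```

View pics/scene0.png

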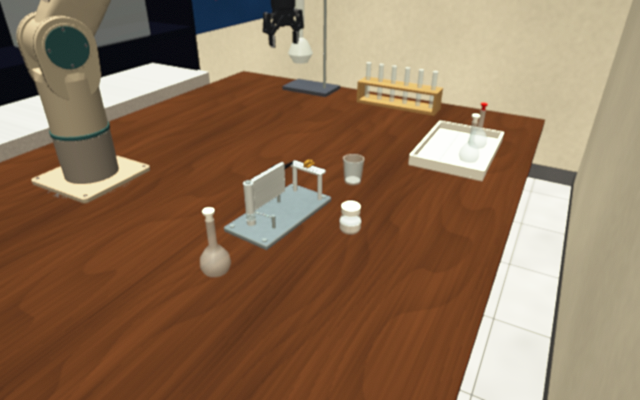

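View pics/side0.png

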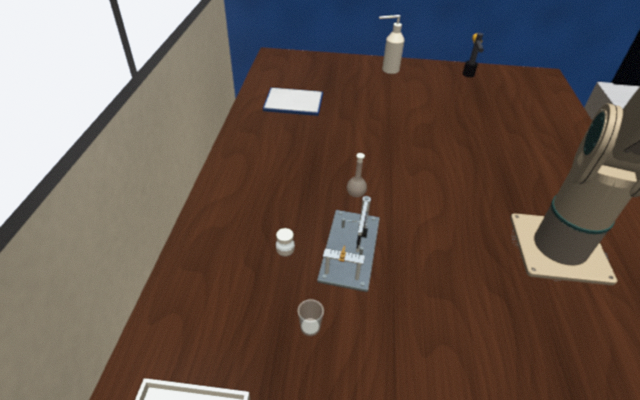

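The scene view shows the mount from behind, at about (280,195). In the side view the base corners are near (337,211), (380,215), (369,287) and (321,281), the rider near (342,254) and the pad near (363,232). The flask stands at the hinge end, and the jar and beaker are behind the mount.

```bash
cat > h.py <<'E'
import numpy as np,cv2
def onz(d,u,v,z):
    r=np.array([(u-d["cx"])/d["fx"],(v-d["cy"])/d["fy"],1.]);T=d["T"];r=T[:3,:3]@r
    return T[:3,3]+r*(z-T[2,3])/r[2]
def cloud(d):
    v,u=np.mgrid[:400,:640];Z=d["range_z"];P=np.stack([(u-d["cx"])/d["fx"]*Z,(v-d["cy"])/d["fy"]*Z,Z],-1)
    P=P@d["T"][:3,:3].T+d["T"][:3,3];P[Z==0]=np.nan
    return P
E
python3 - <<'E'
from h import *
d=dict(np.load("side0.npz"));P=cloud(d)
for u,v in((337,211),(380,215),(369,287),(321,281)):print(onz(d,u,v,12).round(1))
w=np.isfinite(P[...,2])&(abs(P[...,2]-12)<4);w[:200]=0;w[:,:310]=0;w[:,390:]=0;w[295:]=0
c=d["color"].astype(int);w2=w&(c[...,2]>c[...,0])
q=P[w2][:,:2].astype(np.float32);r=cv2.minAreaRect(q);print(len(q),r,cv2.boxPoints(r))
w=(P[...,2]>40)
for n,(a,b,e,f) in dict(flask=(150,205,340,370),jar=(225,260,270,300),beaker=(300,340,295,330)).items():
    p=P[a:b,e:f].reshape(-1,3);p=p[p[:,2]>30];print(n,len(p),np.nanmin(p,0).round(),np.nanmax(p,0).round())
im=d["color"][195:300,290:410,::-1];cv2.imwrite("pics/c1.png",cv2.resize(im,None,fx=5.5,fy=5.5,interpolation=cv2.INTER_CUBIC))
E
```

```text
[574.7 -42.7  12. ]
[458.4 -43.5  12. ]
[482.1 194.3  12. ]
[593.5 192.3  12. ]
2587 ((532.3509521484375, 77.31912231445312), (241.46273803710938, 117.75662231445312), 84.19595336914062) [[461.56534  -36.839165]
 [578.71826  -48.74749 ]
 [603.1366   191.47742 ]
 [485.98364  203.38574 ]]
flask 387 [ 496. -155.   30.] [555.  27. 135.]
jar 304 [673.  83.  30.] [716. 124.  65.]
beaker 492 [580. 280.  30.] [633. 332.  68.]
```

View pics/c1.png

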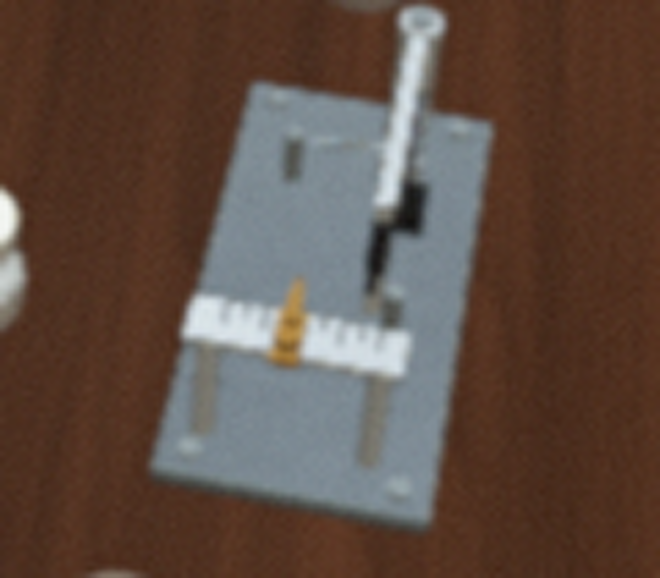

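The crop shows the rider tip at crop (298,280), which is full-frame (344,246), and the pointer tip at crop (374,303), full-frame (358,250). The pad is at crop (412,208). The mount yaw is about -0.10. I'll move above the spot in front of the pad with the fingers shut.

{"method": "step_arm", "body": {"plan": [{"az": -0.073,"gripper": 0},{"az": -0.073,"gripper": 0},{"dx": -0.072,"dy": -0.114,"gripper": 0},{"dx": -0.072,"dy": -0.114,"gripper": 0},{"dx": -0.072,"dy": -0.114,"gripper": 0},{"dx": -0.072,"dy": -0.114,"gripper": 0},{"dx": -0.072,"dy": -0.114,"gripper": 0},{"dx": -0.072,"dy": -0.114,"gripper": 0},{"dx": -0.072,"dy": -0.114,"gripper": 0},{"dx": -0.072,"dy": -0.114,"gripper": 0},{"dx": -0.072,"dy": -0.114,"gripper": 0},{"dx": -0.072,"dy": -0.114,"gripper": 0},{"dx": -0.072,"dy": -0.114,"gripper": 0},{"dx": -0.072,"dy": -0.114,"gripper": 0},{"dx": -0.072,"dy": -0.114,"gripper": 0},{"dx": -0.072,"dy": -0.114,"gripper": 0},{"gripper": 0},{"gripper": 0}]}}

```text
invalid input
```

Run:
```python
from cell import ctrl
from h import *
s=ctrl.read_state();print(s["clock"],s["eef_pos"],s["tool_rot"],s["width"])
d=ctrl.get_image("wrist");np.savez("w1.npz",pos=s["eef_pos"],rot=s["tool_rot"],**d)
print(d["fx"],d["cx"],d["cy"],d["T_tool_cam"].round(3).tolist())
cv2.imwrite("pics/w1.png",d["color"][...,::-1])
d=dict(np.load("side0.npz"))
yaw=-0.1013;R=np.array([[np.cos(yaw),-np.sin(yaw)],[np.sin(yaw),np.cos(yaw)]])
for n,u,v in(("rider",344.2,245.9),("ptr",358,250.1)):
    p=onz(d,u-.5,v-.5,98);print(n,p,(p[:2]-[532.35,77.3])@R)
```

```text
0.1 [210.92637075 614.2809294  252.48237488] [-3.13988335e+00  1.72750705e-05  2.81079866e+00] 85.30155687263505
309.70691628693146 316.4996423594358 205.6321989892147 [[-0.0, -0.956, -0.294, 74.519], [1.0, -0.0, 0.0, 0.516], [-0.0, -0.294, 0.956, -120.442], [0.0, 0.0, 0.0, 1.0]]
rider [549.30972961 151.26513376  98.        ] [ 9.39292621 75.30103836]
ptr [517.93832347 159.34910219  98.        ] [-22.63516188  80.17107358]
```

View pics/w1.png

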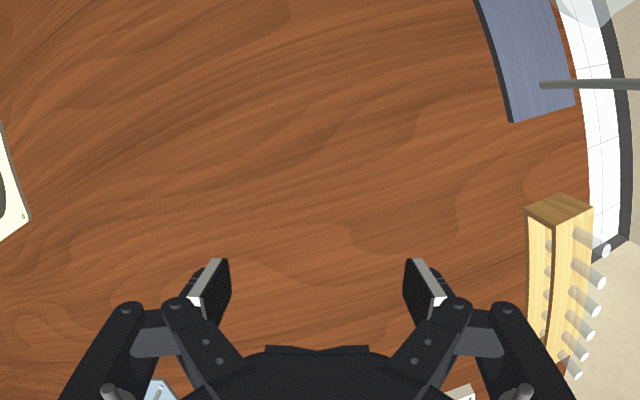

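The wrist view shows only bench and fingers, because the row format was refused and the arm didn't move. I'll retry with every key. The wrist camera sits on the tool's +x side, so I'll translate first and then turn the tool until its +x lies along the mount's +x.

{"method": "step_arm", "body": {"plan": [{"dx": -0.096,"dy": -0.0945,"dz": 0,"ax": 0,"ay": 0,"az": 0,"gripper": 0},{"dx": -0.096,"dy": -0.0945,"dz": 0,"ax": 0,"ay": 0,"az": 0,"gripper": 0},{"dx": -0.096,"dy": -0.0945,"dz": 0,"ax": 0,"ay": 0,"az": 0,"gripper": 0},{"dx": -0.096,"dy": -0.0945,"dz": 0,"ax": 0,"ay": 0,"az": 0,"gripper": 0},{"dx": -0.096,"dy": -0.0945,"dz": 0,"ax": 0,"ay": 0,"az": 0,"gripper": 0},{"dx": -0.096,"dy": -0.0945,"dz": 0,"ax": 0,"ay": 0,"az": 0,"gripper": 0},{"dx": -0.096,"dy": -0.0945,"dz": 0,"ax": 0,"ay": 0,"az": 0,"gripper": 0},{"dx": -0.096,"dy": -0.0945,"dz": 0,"ax": 0,"ay": 0,"az": 0,"gripper": 0},{"dx": -0.096,"dy": -0.0945,"dz": 0,"ax": 0,"ay": 0,"az": 0,"gripper": 0},{"dx": -0.096,"dy": -0.0945,"dz": 0,"ax": 0,"ay": 0,"az": 0,"gripper": 0},{"dx": -0.096,"dy": -0.0945,"dz": 0,"ax": 0,"ay": 0,"az": 0,"gripper": 0},{"dx": -0.096,"dy": -0.0945,"dz": 0,"ax": 0,"ay": 0,"az": 0,"gripper": 0},{"dx": -0.096,"dy": -0.0945,"dz": 0,"ax": 0,"ay": 0,"az": 0,"gripper": 0},{"dx": -0.096,"dy": -0.0945,"dz": 0,"ax": 0,"ay": 0,"az": 0,"gripper": 0}]}}

```text
clock: 1.9
eef_pos: [463.9, 107.3, 253.3]
tool_rot: [3.142, -0.0, 2.811]
force: [0.7, 0.6, -0.4]
width: 0.1
gripper_force: 0.0
```

{"method": "step_arm", "body": {"plan": [{"dx": 0,"dy": 0,"dz": 0,"ax": 0,"ay": 0,"az": 0.109,"gripper": 0},{"dx": 0,"dy": 0,"dz": 0,"ax": 0,"ay": 0,"az": 0.109,"gripper": 0},{"dx": 0,"dy": 0,"dz": 0,"ax": 0,"ay": 0,"az": 0.109,"gripper": 0},{"dx": 0,"dy": 0,"dz": 0,"ax": 0,"ay": 0,"az": 0.109,"gripper": 0},{"dx": 0,"dy": 0,"dz": 0,"ax": 0,"ay": 0,"az": 0.109,"gripper": 0},{"dx": 0,"dy": 0,"dz": 0,"ax": 0,"ay": 0,"az": 0.109,"gripper": 0},{"dx": 0,"dy": 0,"dz": 0,"ax": 0,"ay": 0,"az": 0.109,"gripper": 0},{"dx": 0,"dy": 0,"dz": 0,"ax": 0,"ay": 0,"az": 0.109,"gripper": 0},{"dx": 0,"dy": 0,"dz": 0,"ax": 0,"ay": 0,"az": 0.109,"gripper": 0},{"dx": 0,"dy": 0,"dz": 0,"ax": 0,"ay": 0,"az": 0.109,"gripper": 0},{"dx": 0,"dy": 0,"dz": 0,"ax": 0,"ay": 0,"az": 0.109,"gripper": 0},{"dx": 0,"dy": 0,"dz": 0,"ax": 0,"ay": 0,"az": 0.109,"gripper": 0},{"dx": 0,"dy": 0,"dz": 0,"ax": 0,"ay": 0,"az": 0.109,"gripper": 0},{"dx": 0,"dy": 0,"dz": 0,"ax": 0,"ay": 0,"az": 0.109,"gripper": 0},{"dx": 0,"dy": 0,"dz": 0,"ax": 0,"ay": 0,"az": 0.109,"gripper": 0},{"dx": 0,"dy": 0,"dz": 0,"ax": 0,"ay": 0,"az": 0.109,"gripper": 0},{"dx": 0,"dy": 0,"dz": 0,"ax": 0,"ay": 0,"az": 0.109,"gripper": 0}]}}

```text
clock: 4.03
eef_pos: [463.3, 108.6, 253.2]
tool_rot: [-3.142, 0.0, -0.105]
force: [-0.7, -0.3, 0.5]
width: 0.3
gripper_force: 0.0
```

Run:
```python
from cell import ctrl
from h import *
s=ctrl.read_state();print(s["clock"],s["eef_pos"],s["tool_rot"],s["width"],s["qpos"])
d=ctrl.get_image("wrist");np.savez("w2.npz",pos=s["eef_pos"],rot=s["tool_rot"],**d)
cv2.imwrite("pics/w2.png",d["color"][...,::-1])
```

```text
4.025 [463.33339944 108.58140156 253.19210021] [-3.14150636e+00  3.39674909e-04 -1.05255153e-01] 0.33655307742725027 [-0.90316356  0.52765792  0.91589751  2.00270929 -0.54666584  0.87640336
 -1.36356173]
```

View pics/w2.png

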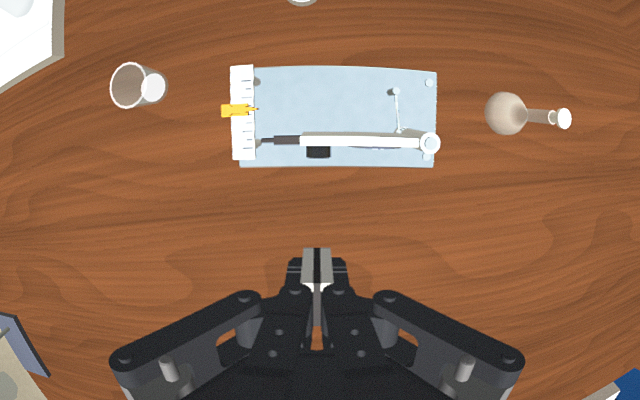

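The wrist view is clear: rider tip at (258,109), pointer tip at (262,140), pad front at (318,157) and hinge at (429,143).

```bash
cat >> h.py <<'E'
from scipy.spatial.transform import Rotation
def wz(d,u,v,z):
    T=d["T_tool_cam"];r=np.array([u-d["cx"],v-d["cy"]]);t=np.hypot(*r)/d["fx"];r=r/np.hypot(*r)
    c=np.array([*(np.sin(t)*r),np.cos(t)]);R=Rotation.from_euler("xyz",d["rot"]).as_matrix()
    o=d["pos"]+R@T[:3,3];g=R@T[:3,:3]@c
    return o+g*(z-o[2])/g[2]
E
python3 - <<'E'
from h import *
d=dict(np.load("w2.npz"))
yaw=-0.1013;R=np.array([[np.cos(yaw),-np.sin(yaw)],[np.sin(yaw),np.cos(yaw)]])
for n,u,v,z in(("rider",258,109,98),("ptr",262,140,98),("hinge",429,143,112),("padfront",318,157.5,100),("padL",306,157,95),("padR",330,157,95),("c1",240,167,12),("c2",433,167,12),("c3",437,72,12)):
    p=wz(d,u,v,z);print(n,p.round(1),((p[:2]-[532.35,77.3])@R).round(1))
im=d["color"][60:180,210:350,::-1];cv2.imwrite("pics/c2.png",cv2.resize(im,None,fx=5,fy=5,interpolation=cv2.INTER_CUBIC))
E
```

```text
rider [548.6 152.2  98. ] [ 8.6 76.2]
ptr [520.4 152.2  98. ] [-19.4  73.3]
hinge [505.4   5.1 112. ] [-19.5 -74.6]
padfront [499.1 104.  100. ] [-35.8  23.2]
padL [500.  114.8  95. ] [-36.  34.]
padR [497.7  93.2  95. ] [-36.   12.3]
c1 [485.8 199.6  12. ] [-58.6 117. ]
c2 [462.3 -35.9  12. ] [ -58.3 -119.7]
c3 [579.3 -48.5  12. ] [  59.4 -120.4]
```

View pics/c2.png

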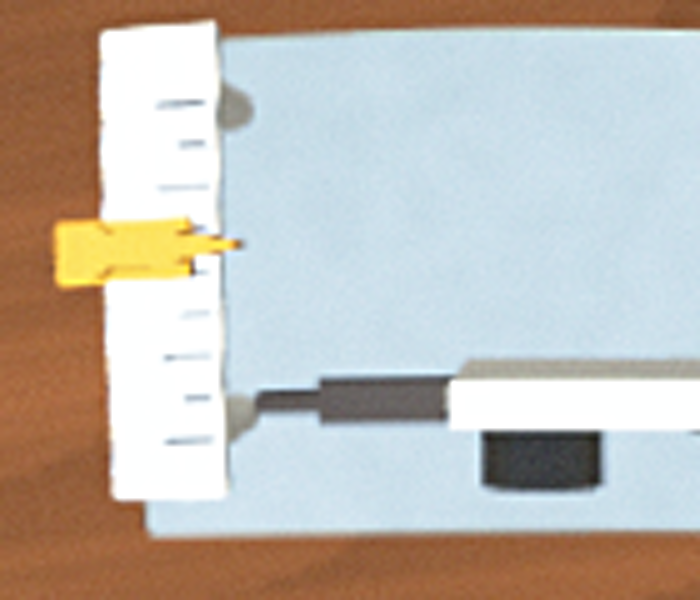

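My estimates from both cameras agree to within about 1 mm. The pointer needs about 28.8 mm of travel, which is about 0.193 rad. I'll descend in front of the pad, pre-turn the tool by that angle, and move to a small gap.

{"method": "step_arm", "body": {"plan": [{"dx": 0,"dy": 0,"dz": 0.08,"ax": 0,"ay": 0,"az": 0.04,"gripper": 0},{"dx": 0,"dy": 0,"dz": 0.08,"ax": 0,"ay": 0,"az": 0.04,"gripper": 0},{"dx": 0,"dy": 0,"dz": 0.08,"ax": 0,"ay": 0,"az": 0.041,"gripper": 0},{"dx": 0,"dy": 0,"dz": 0.08,"ax": 0,"ay": 0,"az": 0,"gripper": 0},{"dx": 0,"dy": 0,"dz": 0.08,"ax": 0,"ay": 0,"az": 0,"gripper": 0},{"dx": 0,"dy": 0,"dz": 0.077,"ax": 0,"ay": 0,"az": 0,"gripper": 0},{"dx": 0.02,"dy": -0.02,"dz": 0,"ax": 0,"ay": 0,"az": 0,"gripper": 0},{"dx": 0.02,"dy": -0.019,"dz": 0,"ax": 0,"ay": 0,"az": 0,"gripper": 0},{"dx": 0,"dy": 0,"dz": 0,"ax": 0,"ay": 0,"az": 0,"gripper": 0},{"dx": 0,"dy": 0,"dz": 0,"ax": 0,"ay": 0,"az": 0,"gripper": 0}]}}

```text
clock: 5.32
eef_pos: [478.6, 116.4, 110.7]
tool_rot: [-3.141, -0.001, -0.289]
force: [0.1, -0.8, -0.8]
width: -0.1
gripper_force: 0.0
```

```bash
cat > look.py <<'E'
from cell import ctrl
from h import *
import sys
s=ctrl.read_state();d=ctrl.get_image("wrist");d.update(pos=s["eef_pos"],rot=s["tool_rot"]);n=sys.argv[1]
np.savez(n+".npz",**d);cv2.imwrite(f"pics/{n}.png",d["color"][...,::-1])
yaw=-0.1013;R=np.array([[np.cos(yaw),-np.sin(yaw)],[np.sin(yaw),np.cos(yaw)]])
print(s["clock"],s["eef_pos"],((s["eef_pos"][:2]-[532.35,77.3])@R).round(2),s["tool_rot"],s["force"])
E
python3 look.py w3
```

```text
5.325 [478.58253675 116.37094734 110.73931622] [-57.44  33.43] [-3.14114841e+00 -7.09812701e-04 -2.89315359e-01] [ 0.10203501 -0.750009   -0.79183528]
```

View pics/w3.png

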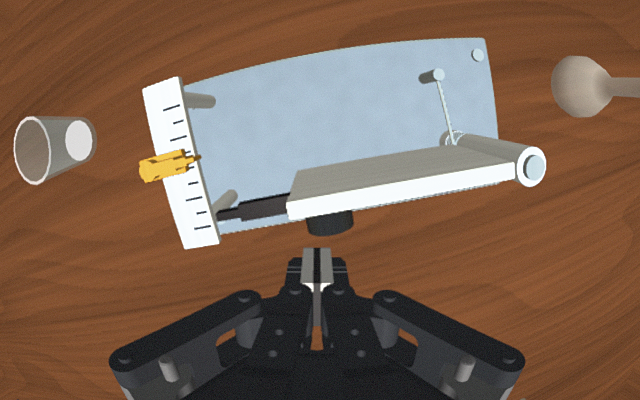

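The tool sits about 30 mm short of the target along its x. The pad is at (330,222), ahead of the fingers at (317,250); the pointer tip is at (218,213) and the rider tip at (200,158). I'll press to just short of the mark and measure.

{"method": "step_arm", "body": {"plan": [{"dx": 0.017,"dy": 0,"dz": 0,"ax": 0,"ay": 0,"az": 0,"gripper": 0},{"dx": 0.017,"dy": 0,"dz": 0,"ax": 0,"ay": 0,"az": 0,"gripper": 0},{"dx": 0.017,"dy": 0,"dz": 0,"ax": 0,"ay": 0,"az": 0,"gripper": 0},{"dx": 0.017,"dy": 0,"dz": 0,"ax": 0,"ay": 0,"az": 0,"gripper": 0},{"dx": 0.015,"dy": 0,"dz": 0,"ax": 0,"ay": 0,"az": 0,"gripper": 0},{"dx": 0,"dy": 0,"dz": 0,"ax": 0,"ay": 0,"az": 0,"gripper": 0}]}}

```text
clock: 6.12
eef_pos: [502.0, 109.5, 109.9]
tool_rot: [-3.141, 0.001, -0.29]
force: [-3.2, 3.0, 1.3]
width: 0.0
gripper_force: 1.8
```

```bash
python3 look.py w4
```

```text
6.125 [501.95110742 109.50190814 109.94362468] [-33.5   28.96] [-3.14127297e+00  1.26300463e-03 -2.89606542e-01] [-3.16972021  2.95617204  1.26932065]
```

View pics/w4.png

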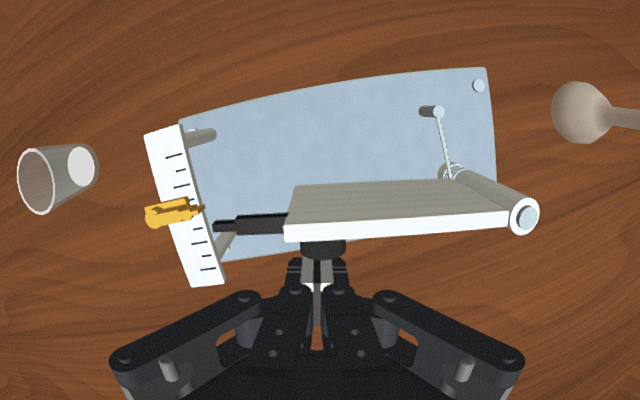

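It is in contact, with the pointer tip near (213,226) and the rider tip near (205,207). I'll measure what remains.

```bash
cat > m.py <<'E'
from h import *
import sys
n,u1,v1,u2,v2=sys.argv[1],*map(float,sys.argv[2:]);d=dict(np.load(n+".npz"))
yaw=-0.1013;R=np.array([[np.cos(yaw),-np.sin(yaw)],[np.sin(yaw),np.cos(yaw)]])
for u,v in((u1,v1),(u2,v2)):
    for z in (98,102):p=wz(d,u,v,z);print(z,((p[:2]-[532.35,77.3])@R).round(2))
E
python3 m.py w4 205 207 213 226
python3 - <<'E'
import cv2
im=cv2.imread("pics/w4.png")[180:260,140:240];cv2.imwrite("pics/c4.png",cv2.resize(im,None,fx=7,fy=7,interpolation=cv2.INTER_CUBIC))
E
```

```text
98 [10.04 74.41]
102 [10.98 72.62]
98 [ 0.17 73.24]
102 [ 1.41 71.48]
```

View pics/c4.png

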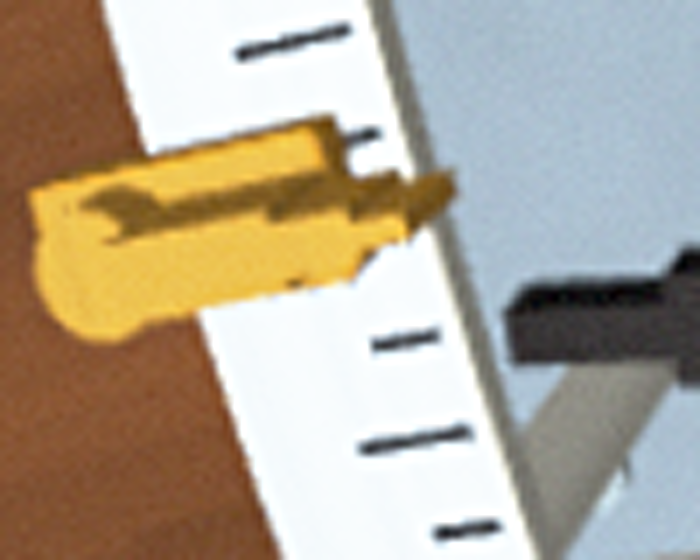

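The top face of the pointer ends near full-frame (213,228), and about 9 mm of pointer travel (about 6 mm at the pad) remains. I'll advance 4.5 mm and compare again.

{"method": "step_arm", "body": {"plan": [{"dx": 0.01,"dy": 0,"dz": 0,"ax": 0,"ay": 0,"az": 0,"gripper": 0},{"dx": 0.005,"dy": 0,"dz": 0,"ax": 0,"ay": 0,"az": 0,"gripper": 0},{"dx": 0,"dy": 0,"dz": 0,"ax": 0,"ay": 0,"az": 0,"gripper": 0}]}}

```text
clock: 6.55
eef_pos: [505.9, 108.4, 110.0]
tool_rot: [-3.141, 0.002, -0.289]
force: [-2.8, 4.0, 0.6]
width: -0.2
gripper_force: 2.1
```

```bash
python3 look.py w5
python3 - <<'E'
import cv2
im=cv2.imread("pics/w5.png")[180:260,140:240];cv2.imwrite("pics/c5.png",cv2.resize(im,None,fx=7,fy=7,interpolation=cv2.INTER_CUBIC))
E
cat > pj.py <<'E'
from h import *
import sys
def proj(d,X,Y,z):
    yaw=-0.1013;R=np.array([[np.cos(yaw),-np.sin(yaw)],[np.sin(yaw),np.cos(yaw)]])
    p=np.array([*(np.array([532.35,77.3])+R@[X,Y]),z]);T=d["T_tool_cam"]
    t=Rotation.from_euler("xyz",d["rot"]).inv().apply(p-d["pos"]);c=T[:3,:3].T@(t-T[:3,3])
    a=np.arctan2(np.hypot(c[0],c[1]),c[2]);k=c[:2]/np.hypot(c[0],c[1])*a*d["fx"]
    return k+[d["cx"],d["cy"]]
if __name__=="__main__":
  for n in("w2","w4","w5"):
    d=dict(np.load(n+".npz"))
    for X,Y,z in((8.7,79,106),(8.7,79,98),(8.7,79,90),(0,74,101),(0,74,95),(-20,75,101)):
        q=proj(d,X,Y,z);print(n,X,z,q.round(1),"crop",((q-[140,180])*7).round())
E
python3 pj.py
```

```text
6.55 [505.90869249 108.44723843 110.00321032] [-29.46  28.31] [-3.14106540e+00  1.61204364e-03 -2.89433578e-01] [-2.80942419  3.98215677  0.59260445]
w2 8.7 106 [253.1 109. ] crop [ 792. -497.]
w2 8.7 98 [254.9 109.1] crop [ 804. -497.]
w2 8.7 90 [256.6 109.1] crop [ 816. -496.]
w2 0 101 [260.  118.6] crop [ 840. -430.]
w2 0 95 [261.2 118.4] crop [ 848. -431.]
w2 -20 101 [259.5 141. ] crop [ 837. -273.]
w4 8.7 106 [191.1 216.9] crop [358. 259.]
w4 8.7 98 [197.3 211.4] crop [401. 220.]
w4 8.7 90 [202.9 206.3] crop [440. 184.]
w4 0 101 [209.7 228.9] crop [488. 342.]
w4 0 95 [213.6 224.4] crop [515. 311.]
w4 -20 101 [220.1 266.5] crop [561. 606.]
w5 8.7 106 [192.5 225.4] crop [368. 318.]
w5 8.7 98 [198.6 219.4] crop [410. 276.]
w5 8.7 90 [204.1 214. ] crop [448. 238.]
w5 0 101 [211.  236.9] crop [497. 398.]
w5 0 95 [214.8 232.1] crop [523. 365.]
w5 -20 101 [221.4 273.7] crop [570. 656.]
```

View pics/c5.png

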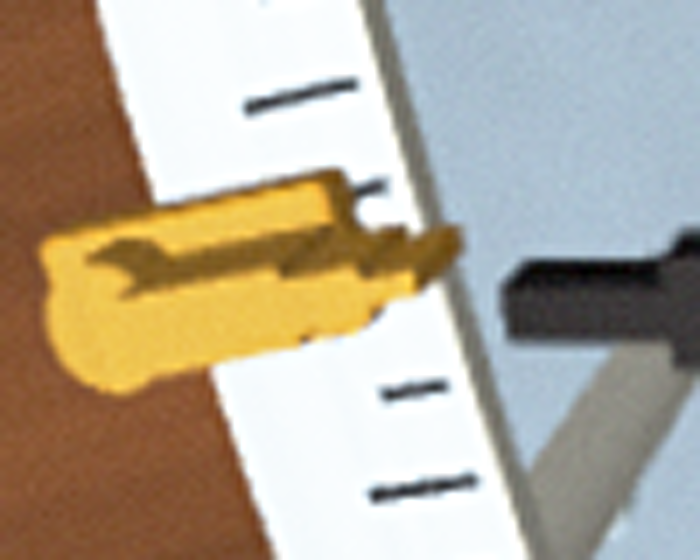

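```bash
python3 m.py w4 201.9 210 214.3 226.3; python3 m.py w5 202.7 217.9 213.9 223.6
```

```text
98 [ 8.91 76.42]
102 [ 9.89 74.57]
98 [-0.09 72.62]
102 [ 1.16 70.89]
98 [ 9.06 76.62]
102 [10.16 74.74]
98 [ 5.28 71.8 ]
102 [ 6.49 70.07]
```

The rider is at x ≈ 9.0 and the pointer at ≈ 5.3, so 3.7 mm of pointer travel remains, about 2.6 mm of tool travel. I'll advance 2.4 mm and check.

{"method": "step_arm", "body": {"plan": [{"dx": 0.005,"dy": 0,"dz": 0,"ax": 0,"ay": 0,"az": 0,"gripper": 0},{"dx": 0.003,"dy": 0,"dz": 0,"ax": 0,"ay": 0,"az": 0,"gripper": 0},{"dx": 0,"dy": 0,"dz": 0,"ax": 0,"ay": 0,"az": 0,"gripper": 0}]}}

```text
clock: 6.98
eef_pos: [508.0, 108.0, 110.0]
tool_rot: [-3.141, 0.002, -0.289]
force: [-4.1, 5.8, 0.8]
width: -0.4
gripper_force: 2.4
```

```bash
python3 look.py w6
python3 - <<'E'
import cv2
im=cv2.imread("pics/w6.png")[180:260,140:240];cv2.imwrite("pics/c6.png",cv2.resize(im,None,fx=7,fy=7,interpolation=cv2.INTER_CUBIC))
E
```

```text
6.975 [507.97590627 108.04192609 110.00379819] [-27.36  28.12] [-3.14073831e+00  2.14399322e-03 -2.89316304e-01] [-4.05039044  5.80338002  0.80438746]
```

View pics/c6.png

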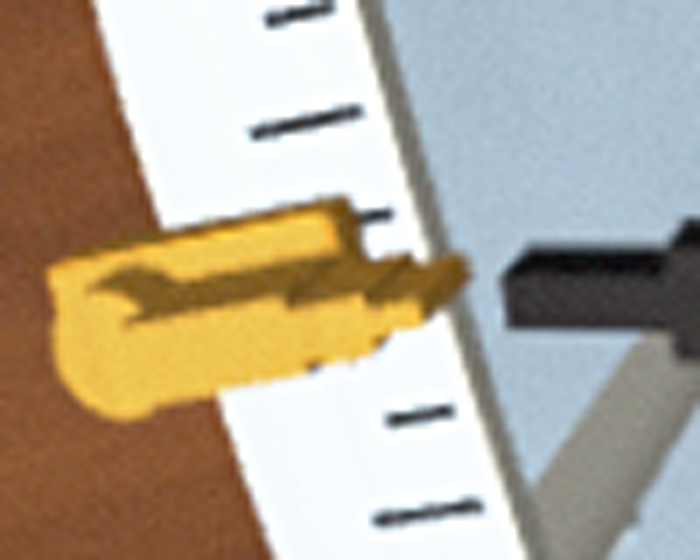

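```bash
python3 m.py w6 203.7 221.9 213.9 221.6
python3 - <<'E'
# numeric check: pixel shift of rider and pointer patches between w5 and w6 (sub-pixel)
from h import *
a,b=[cv2.resize(cv2.imread(f"pics/{n}.png"),None,fx=8,fy=8,interpolation=cv2.INTER_CUBIC) for n in("w5","w6")]
for n,(x0,y0,x1,y1) in dict(rider=(180,204,208,236),ptr=(209,214,236,232)).items():
    t=a[y0*8:y1*8,x0*8:x1*8];s=b[(y0-8)*8:(y1+8)*8,(x0-8)*8:(x1+8)*8]
    _,m,_,l=cv2.minMaxLoc(cv2.matchTemplate(s,t,cv2.TM_CCOEFF_NORMED));print(n,m,(l[0]/8-8,l[1]/8-8))
E
```

```text
98 [ 9.11 76.55]
102 [10.27 74.66]
98 [ 8.34 71.31]
102 [ 9.52 69.59]
rider 0.9892323613166809 (0.875, 3.875)
ptr 0.9799690246582031 (0.125, -1.75)
```

About 0.8 mm of pointer travel remains. I'll nudge it 0.4 mm and hold for a little over a second.

{"method": "step_arm", "body": {"plan": [{"dx": 0.0014,"dy": 0,"dz": 0,"ax": 0,"ay": 0,"az": 0,"gripper": 0},{"dx": 0,"dy": 0,"dz": 0,"ax": 0,"ay": 0,"az": 0,"gripper": 0},{"dx": 0,"dy": 0,"dz": 0,"ax": 0,"ay": 0,"az": 0,"gripper": 0}]}}

```text
clock: 7.4
eef_pos: [508.2, 108.0, 110.0]
tool_rot: [-3.141, 0.002, -0.289]
force: [-3.5, 4.9, 1.5]
width: -0.1
gripper_force: 2.5
```

```bash
python3 look.py w7
python3 - <<'E'
from h import *
a,b=[cv2.resize(cv2.imread(f"pics/{n}.png"),None,fx=8,fy=8,interpolation=cv2.INTER_CUBIC) for n in("w6","w7")]
P=dict(rider=(203.7,221.9),ptr=(213.9,221.6));o=[]
for n,(x0,y0,x1,y1) in dict(rider=(180,206,208,240),ptr=(209,212,236,230)).items():
    t=a[y0*8:y1*8,x0*8:x1*8];s=b[(y0-8)*8:(y1+8)*8,(x0-8)*8:(x1+8)*8]
    _,m,_,l=cv2.minMaxLoc(cv2.matchTemplate(s,t,cv2.TM_CCOEFF_NORMED));sh=(l[0]/8-8,l[1]/8-8);print(n,m,sh)
    o+=[P[n][0]+sh[0],P[n][1]+sh[1]]
import subprocess;print(subprocess.run(["python3","m.py","w7",*map(str,o)],capture_output=True,text=True).stdout)
E
```

```text
7.4 [508.24719621 107.98773347 110.0033021 ] [-27.08  28.09] [-3.14068068e+00  2.34590016e-03 -2.89321101e-01] [-3.51409141  4.91581558  1.53666577]
rider 0.9927250146865845 (0.125, 0.5)
ptr 0.9943689107894897 (0.0, -0.25)
98 [ 9.13 76.54]
102 [10.3  74.65]
98 [ 8.73 71.25]
102 [ 9.91 69.52]
```

The pointer is within about 0.4 mm of the mark, on the near side. Now I'll hold, retract slowly along the pressing line, and lift clear.

{"method": "step_arm", "body": {"plan": [{"dx": 0,"dy": 0,"dz": 0,"ax": 0,"ay": 0,"az": 0,"gripper": 0},{"dx": 0,"dy": 0,"dz": 0,"ax": 0,"ay": 0,"az": 0,"gripper": 0},{"dx": 0,"dy": 0,"dz": 0,"ax": 0,"ay": 0,"az": 0,"gripper": 0},{"dx": 0,"dy": 0,"dz": 0,"ax": 0,"ay": 0,"az": 0,"gripper": 0},{"dx": 0,"dy": 0,"dz": 0,"ax": 0,"ay": 0,"az": 0,"gripper": 0},{"dx": 0,"dy": 0,"dz": 0,"ax": 0,"ay": 0,"az": 0,"gripper": 0},{"dx": 0,"dy": 0,"dz": 0,"ax": 0,"ay": 0,"az": 0,"gripper": 0},{"dx": 0,"dy": 0,"dz": 0,"ax": 0,"ay": 0,"az": 0,"gripper": 0},{"dx": 0,"dy": 0,"dz": 0,"ax": 0,"ay": 0,"az": 0,"gripper": 0},{"dx": -0.015,"dy": 0,"dz": 0,"ax": 0,"ay": 0,"az": 0,"gripper": 0},{"dx": -0.015,"dy": 0,"dz": 0,"ax": 0,"ay": 0,"az": 0,"gripper": 0},{"dx": -0.015,"dy": 0,"dz": 0,"ax": 0,"ay": 0,"az": 0,"gripper": 0},{"dx": -0.015,"dy": 0,"dz": 0,"ax": 0,"ay": 0,"az": 0,"gripper": 0},{"dx": -0.02,"dy": 0,"dz": 0,"ax": 0,"ay": 0,"az": 0,"gripper": 0},{"dx": -0.03,"dy": 0,"dz": 0,"ax": 0,"ay": 0,"az": 0,"gripper": 0},{"dx": -0.03,"dy": 0,"dz": 0,"ax": 0,"ay": 0,"az": 0,"gripper": 0},{"dx": -0.02,"dy": 0,"dz": 0,"ax": 0,"ay": 0,"az": 0,"gripper": 0}]}}

```text
clock: 9.57
eef_pos: [462.8, 121.1, 110.3]
tool_rot: [-3.141, -0.0, -0.29]
force: [-0.3, 0.4, -0.2]
width: -0.1
gripper_force: 0.0
```

{"method": "step_arm", "body": {"plan": [{"dx": 0,"dy": 0,"dz": -0.08,"ax": 0,"ay": 0,"az": 0,"gripper": 0},{"dx": 0,"dy": 0,"dz": -0.08,"ax": 0,"ay": 0,"az": 0,"gripper": 0},{"dx": 0,"dy": 0,"dz": -0.08,"ax": 0,"ay": 0,"az": 0,"gripper": 0},{"dx": 0,"dy": 0,"dz": -0.08,"ax": 0,"ay": 0,"az": 0,"gripper": 0},{"dx": 0,"dy": 0,"dz": -0.08,"ax": 0,"ay": 0,"az": 0,"gripper": 0},{"dx": 0,"dy": 0,"dz": 0,"ax": 0,"ay": 0,"az": 0,"gripper": 0},{"dx": 0,"dy": 0,"dz": 0,"ax": 0,"ay": 0,"az": 0,"gripper": 0}]}}

```text
clock: 10.45
eef_pos: [462.8, 121.0, 229.7]
tool_rot: [-3.142, 0.001, -0.29]
force: [0.3, -0.3, -0.0]
width: -0.0
gripper_force: 0.0
```

```bash
python3 look.py w8
python3 - <<'E'
# numeric check vs first side image: mount, jar, flask, beaker patches
from cell import ctrl
from h import *
a=np.load("side0.npz")["color"];b=ctrl.get_image("side")["color"]
for n,(x0,y0,x1,y1) in dict(pointer=(350,220,370,256),flask=(345,150,370,200),jar=(274,228,297,258),beaker=(296,300,326,336)).items():
    t=a[y0:y1,x0:x1];s=b[y0-10:y1+10,x0-10:x1+10]
    _,m,_,l=cv2.minMaxLoc(cv2.matchTemplate(s,t,cv2.TM_CCOEFF_NORMED));print(n,round(m,3),l[0]-10,l[1]-10)
E
```

```text
10.45 [462.75055707 121.02224859 229.6831241 ] [-73.66  36.46] [-3.14151837e+00  7.83733460e-04 -2.89634568e-01] [ 0.29923853 -0.29702568 -0.0233062 ]
pointer 0.998 0 0
flask 0.998 0 0
jar 1.0 0 0
beaker 0.998 0 0
```

The pointer is back at rest and the flask, jar and beaker haven't moved.

```bash
python3 -c "
from cell import ctrl
print(ctrl.finish_job())"
```

```text
the job is handed in; nothing more can be done
None
```

The job is handed in: the pad was pressed until the pointer stood about 0.4 mm short of the rider tip by my measurement (good to about 0.5 mm), held for over a second and let go; the plate sprang fully back with the jar, flask and beaker unmoved, though I viewed 11 pictures, one over the limit of 10.

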